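# Set the tart oven's bench timer to 25 minutes and start it

## Task

Set the white bench timer to 25 minutes and start it: press the release tab and slide the steel guard fully open, roll the two knurled thumbwheels by their edges until the left-hand (tens) window, seen from the robot, shows 2 and the right-hand (units) window shows 5, each digit standing squarely in its window. Then slide the guard fully home until its tab springs up and latches, and only then press the round start button right down and let it go. Leave the tart, tins, bowl and scraper around it where they are.

Things in the scene. Friction and masses are not known exactly. Their poses are not given: they have to be found in the camera images.
- console: timer: fixed white box, 120 (own x) x 296 (own y) x 66 mm high; origin under its centre. Own +x away from the robot, +y left, z up; all offsets (mm) in this frame. On top by y: start button -122, units window -74, units wheel -60, tens window -28, tens wheel -14, then plain deck where the guard parks. Lipped rails at x 43 to 54 either side, y 24 to 146, 76 high.
- guard (a joint): steel guard over wheels and windows, slides along the timer's +y: 0 closed (covers y -86 to 43, plate top 78 mm above the table), 0.1 m fully open (y 14 to 143, wheels and windows free). Friction about 1.2 N; stays where left. Latched at 0 until the tab is pressed.
- tab (a joint): how far the guard's release tab is down: 0 up, 0.0055 m hard stop. Spring 1.8 N at first, 6.8 N fully down. From 0.0045 its ears pass under the rail lips and the guard can slide; after 4 mm of sliding the lips hold it down at about 0.0045. When the guard comes fully home it springs up by itself and latches.
- tab_top (a point): middle of the black tab's upper face; rides on the guard. Tab up: 82 mm above the table, x 0, y 20 with the guard closed (y 120 open). Pad 46 (own x) x 32 mm (own y) between two cross ridges, 3 mm thick and 6 mm above the pad, at its -y and +y ends: a closed gripper pressed down between them can push the guard either way.
- tens (a joint): angle of the left thumbwheel (tens), rad. Digit n stands in the window at n x 0.6283; 2 is at 1.2566. Grows as its top edge is rolled along the timer's +x (away from the robot). Stops just beyond 0 and 9; no click detents, stays where left, friction about 1 N at the edge.
- units (a joint): angle of the right thumbwheel (units), as for the tens; 5 is at 3.1416.
- tens_edge (a point): topmost point of the tens wheel's black knurled edge, fixed to the timer (does not turn): x 0, y -14, 73 mm above the table. Axis along the timer's y, 35 mm below; knurl radius 35, 14 mm wide, standing 7 mm out of the box top over 42 mm. Pressed with about 5 N and dragged along the timer's x it rolls, 22 mm a digit.
- units_edge (a point): topmost point of the units wheel's knurled edge: x 0, y -60, 73 mm above the table; otherwise as for the tens.
- tens_window (a point): the tens digit now showing: black numerals 14 mm high on a white drum (radius 32 mm, turning with the wheel) in a light metal frame 24 mm long, just right of its knurled edge, top of the numerals towards +x of the timer
- units_window (a point): the units digit now showing, likewise
- start_top (a point): middle of the round steel start button's upper face, 26 mm across, 87 mm above the table when up, in a black collar 42 mm across and 78 mm high; moves with the button
- start (a joint): how far the start button is pressed: 0 = up, 0.005 m = fully down (5 N); springs back
- tart: a baked custard tart, 72 mm across, 20 mm high, origin under its centre; leave it alone
- tin_left: empty aluminium tart tin, 74 mm across, 24 mm high, in front of the timer; leave it alone
- tin_right: a second such tin; leave it alone
- bowl: white bowl, 170 mm across, 75 mm high; leave it alone
- scraper: dough scraper, flat steel blade with a white bar handle, 130 mm wide, 20 mm high; leave it alone

How it is judged:
By the outcome, as a careful person would: the job done as asked, in the order asked, and still so for the second after the job is handed in, with the robot touching nothing.
It also fails if it takes over 72 s, if anything falls off the work surface, if the arm or the gripper's body presses on something with over 40 N, if the wrist force passes 120 N, or if a joint passes its speed limit or range.

## Robot

A 6-joint arm with a two-finger parallel gripper is mounted at the origin on the work surface. World frame = base frame: x ahead of the robot, y to its left, z up, the work surface at z = 0. Lengths are in m, angles in rad, forces in N, time in s.
With the tool pointing down it reaches from about 0.375 to 0.975 m from the base axis. Payload 3.8 kg.
Tool frame: the origin (TCP) lies midway between the tips of the shut fingers; the grasp point (between the pads) lies 19 mm behind it; x points along the fingers, y is the direction in which the jaws open and shut, and the axes are right-handed (so a half turn about x gives the same grasp; the last joint's range is limited). The gripper opens to 88 mm and grips with 3 to 60 N. Pads are 18 mm wide; open, the fingers measure 123 mm over their backs; the gripper's body (75 mm by 187 mm) begins 45 mm behind the grasp point.
Start: joints at [1.303, 0.264, 1.604, -0, 1.274, -0.037], TCP at [0.154, 0.657, 0.239] pointing down, gripper open.
Joint ranges: [-2.63, 2.63], [-0.94, 2.18], [0.31, 2.57], [-1.31, 4.45], [0, 2.66], [-2.55, 2.55]. Speed limits (rad/s): [2.57, 2.57, 3.14, 3.14, 3.14, 3.14].

## Interface

Orientations are given as a rotation vector (axis times angle).
In Python, from cell import manip, inverse_kinematics, cams, order gives the robot as it stands. Calls block until the motion is done:
- manip.move_pose(position, orientation): joint-space move of the TCP to a pose.
- manip.move_linear(position, rate=0.15, rot=None): straight line of the TCP; rot=None keeps the orientation; rate is the mean speed in m/s.
- manip.set_joints(angles): joint-space move.
- manip.set_gripper(opening, force=None): finger opening in m; force is the grip in N (None keeps the last); returns when the fingers have stopped.
- manip.dwell(seconds).
- inverse_kinematics(position, orientation): joint angles nearest the present ones, or None.
- manip.state(): the state.
- cams.capture(name): name is "scene" or "side" or "wrist"; returns a dict with "image" (480x640x3 uint8, blue, green, red), "z_map" (480x640 float32, m along the optical axis (not along the pixel's ray), 0 where there is no reading), "intrinsics" (3x3 intrinsics, pixels), "position" and "orientation" of the camera in the world; the wrist camera has in their place "T_tool_cam" (4x4, takes a point from camera to tool coordinates, whose origin is the TCP and whose axes are the tool frame's). Camera axes: x right, y down, z forward; pixel columns grow to the right and rows downward; lengths in m; the calibration is good to about 2 mm. A picture is of the moment at which its call begins: read the wrist's pose just before it.
A pose or a line that the arm cannot do raises manip.IKError and nothing moves.
- order.close_job(): hands the job in, once; it reports no verdict.
The state is a dict: "clock": time; "joint_pos": joint angles; "joint_velocities": joint speeds; "tau": joint torques, N m; "tool_pos": TCP position; "tcp_rot": TCP orientation; "contact_force": force on the tool from outside, world axes, zero at the start; "moment": the same for the moment, N m; "gripper_width": finger opening in m.
Only numpy, scipy, OpenCV 4.12 (cv2) and the standard library are available. Lean on these libraries where they do the work, as an engineer would, in place of code of your own. Each camera call takes 0.05 s, during which the arm holds its last target.

## Working session

There is one attempt and no reset: what is moved stays moved. The work goes in short steps, each a Python script; the robot and the scene stay as the last script left them, time stands still between calls to the robot, and variables do not carry over. Pictures are saved under pics/ and viewed, and the job is handed in when it is done.

```bash
ls; mkdir -p pics; python3 - <<'E'
from cell import manip,cams
import cv2,numpy as np
s=manip.state();print(s)
for n in("scene","side","wrist"):
    c=cams.capture(n);cv2.imwrite(f"pics/{n}0.png",c["image"]);np.savez(f"pics/{n}0.npz",**c)
    print(n,{k:v for k,v in c.items() if k not in("image","z_map")})
E
```

```text
pics
{'clock': 0.0, 'joint_pos': array([ 1.30309220e+00,  2.64765863e-01,  1.60533304e+00,  7.82420156e-07,
        1.27368590e+00, -3.69154987e-02]), 'joint_velocities': array([ 1.07429748e-03,  3.03032373e-04,  5.74108329e-04, -5.97677038e-04,
        8.99509519e-04, -6.82533940e-05]), 'tau': array([ 6.42774212e-04, -5.02119327e+01, -3.56869340e+01,  7.28037092e-02,
        2.95297382e-02, -1.71987431e-04]), 'tool_pos': array([0.15423248, 0.65643569, 0.23740154]), 'tcp_rot': array([ 0.17949184,  1.56352434, -0.18290158]), 'contact_force': array([ 0.13323461, -0.36358973,  0.02901731]), 'moment': array([ 0.02806485, -0.00671725,  0.0376531 ]), 'gripper_width': 0.08808844827033223}
scene {'intrinsics': array([[506.23569449,   0.        , 311.02420111],
       [  0.        , 506.23569449, 246.69764355],
       [  0.        ,   0.        ,   1.        ]]), 'position': array([ 1.20743797, -0.55492695,  0.94382898]), 'orientation': array([-2.14682011, -1.02712378,  0.44111356])}
side {'intrinsics': array([[623.86904032,   0.        , 323.93379312],
       [  0.        , 623.86904032, 245.89210672],
       [  0.        ,   0.        ,   1.        ]]), 'position': array([-0.3549892 , -0.900678  ,  0.79360211]), 'orientation': array([-1.98202122,  0.76705844, -0.46605969])}
wrist {'intrinsics': array([[407.9489486 ,   0.        , 320.38896587],
       [  0.        , 407.9489486 , 234.07221967],
       [  0.        ,   0.        ,   1.        ]]), 'T_tool_cam': array([[ 4.40985841e-04, -2.62257753e-01,  9.64997760e-01,
        -1.46585131e-01],
       [ 9.99999552e-01,  9.24127821e-04, -2.05830485e-04,
        -5.75422638e-04],
       [-8.37800636e-04,  9.64997418e-01,  2.62258043e-01,
        -6.74833642e-02],
       [ 0.00000000e+00,  0.00000000e+00,  0.00000000e+00,
         1.00000000e+00]])}
```

View pics/scene0.png

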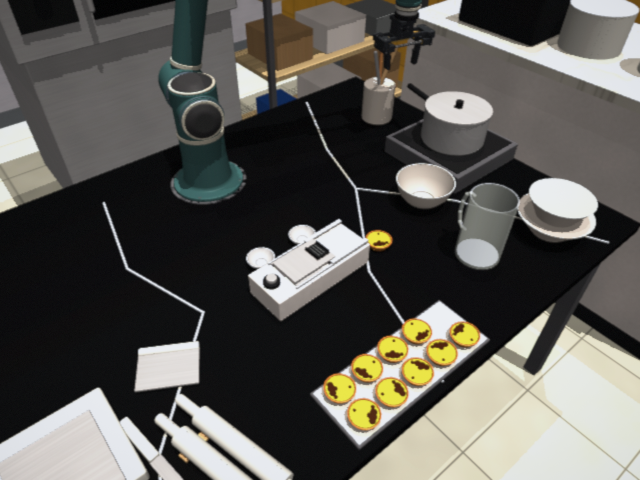

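View pics/side0.png

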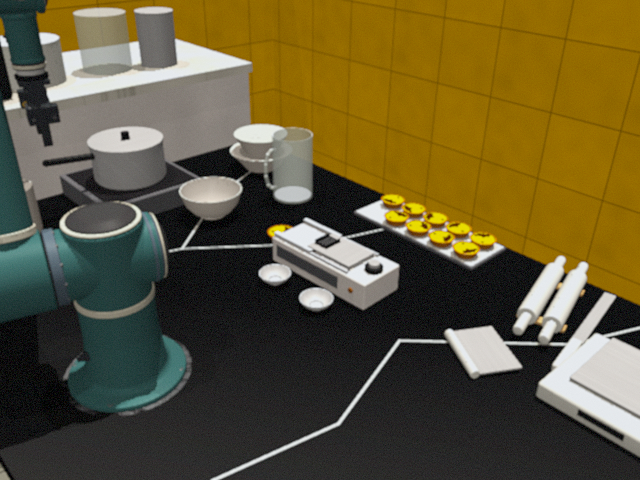

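View pics/wrist0.png

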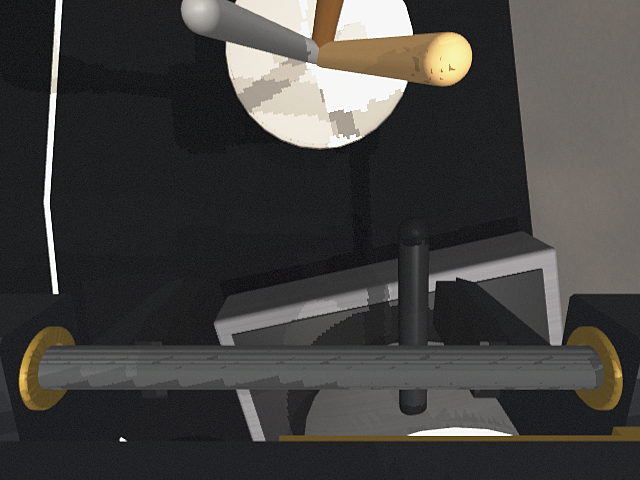

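The scene picture shows the timer around (310,268), with the start button at (271,280) and the tab at (317,250). I'll fit its pose from depth.

```bash
cat > h.py <<'E'
import numpy as np,cv2
from scipy.spatial.transform import Rotation as R
def cloud(c,T=None):
    K=c["intrinsics"];z=c["z_map"];v,u=np.mgrid[0:480,0:640]
    P=np.stack([(u-K[0,2])/K[0,0]*z,(v-K[1,2])/K[1,1]*z,z],-1)
    if T is None:
        return P@R.from_rotvec(c["orientation"]).as_matrix().T+c["position"]
    return P@T[:3,:3].T+T[:3,3]
def toolT(s):
    T=np.eye(4);T[:3,:3]=R.from_rotvec(s["tcp_rot"]).as_matrix();T[:3,3]=s["tool_pos"];return T
E
python3 - <<'E'
from h import *
for n,(u0,u1,v0,v1) in dict(scene=(245,372,215,325),side=(265,405,210,310)).items():
    c=np.load(f"pics/{n}0.npz");P=cloud(c);
    q=P[v0:v1,u0:u1].reshape(-1,3)
    z=q[:,2]
    m=(z>.058)&(z<.095)
    t=q[m][:,:2].astype(np.float32)
    print(n,m.sum(),cv2.minAreaRect(t),np.percentile(z[m],[5,25,50,75,95]))
    m2=m&(z<.071); print(cv2.minAreaRect(q[m2][:,:2].astype(np.float32)), np.histogram(z[m],12))
    a,b=(271,280),(317,250)
    if n=="side": a,b=(374,266),(328,241)
    print(P[a[1],a[0]],P[b[1],b[0]])
    cv2.imwrite(f"pics/{n}0c.png",cv2.resize(c["image"][v0:v1,u0:u1],None,fx=5,fy=5,interpolation=cv2.INTER_CUBIC))
E
```

```text
scene 4385 ((0.525485098361969, -0.00926220417022705), (0.12230158597230911, 0.30031049251556396), 2.394746780395508) [0.06079794 0.06361161 0.06793134 0.07524084 0.08010032]
((0.525485098361969, -0.00926220417022705), (0.12230158597230911, 0.30031049251556396), 2.394746780395508) (array([187, 757, 935, 350, 226, 355, 785, 481, 152,  65,  75,  17]), array([0.05801995, 0.06062327, 0.06322658, 0.0658299 , 0.06843321,
       0.07103653, 0.07363984, 0.07624316, 0.07884647, 0.08144979,
       0.0840531 , 0.08665642, 0.08925973]))
[ 0.53694385 -0.13691531  0.08432916] [0.52156967 0.01203376 0.07755991]
side 3905 ((0.5150561928749084, -0.0064818114042282104), (0.12598630785942078, 0.30167248845100403), 3.7613518238067627) [0.06226547 0.06779595 0.07185341 0.07961513 0.08469095]
((0.5132715106010437, -0.006419017910957336), (0.12559977173805237, 0.30150309205055237), 4.536599636077881) (array([149, 140, 375, 959, 392, 230, 373, 755, 316, 104,  77,  35]), array([0.05800209, 0.06092361, 0.06384512, 0.06676664, 0.06968815,
       0.07260967, 0.07553118, 0.0784527 , 0.08137421, 0.08429572,
       0.08721724, 0.09013875, 0.09306027]))
[ 0.5184043  -0.13594307  0.08409838] [0.52069136 0.01255034 0.0827339 ]
```

View pics/scene0c.png

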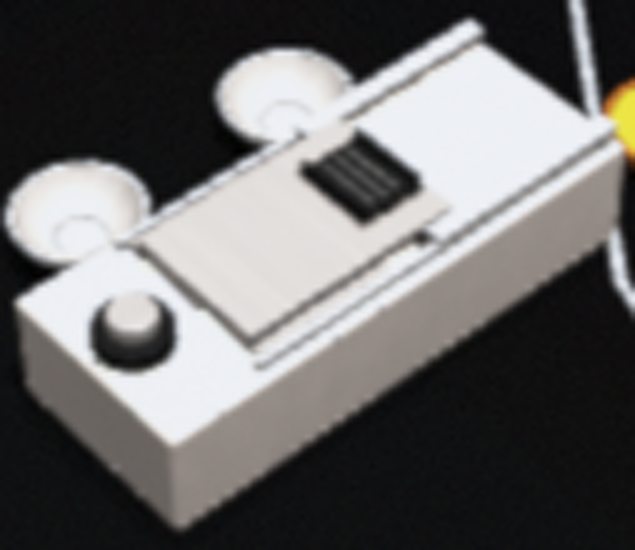

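View pics/side0c.png

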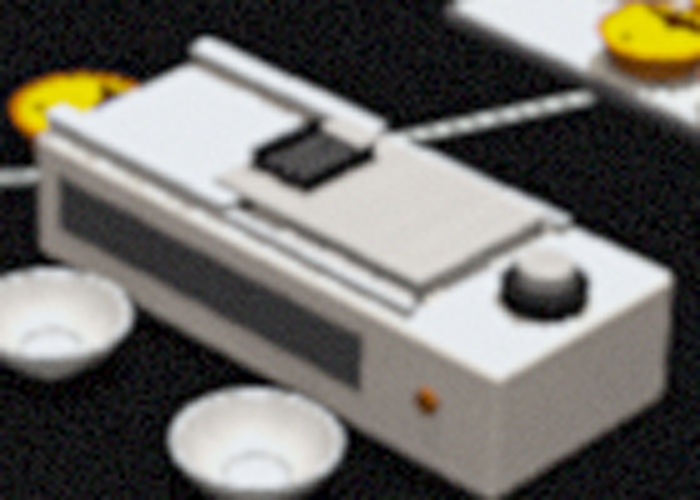

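```bash
cat >> h.py <<'E'
def frame(c,yaw):
    """returns W(x,y,z mm local)->world, tool rotvec with tool z=+timer y, tool x down"""
    ex=np.array([np.cos(yaw),np.sin(yaw),0]);ey=np.array([-ex[1],ex[0],0]);ez=np.array([0,0,1.])
    rot=R.from_matrix(np.stack([-ez,-ex,ey],1)).as_rotvec()
    W=lambda x,y,z:np.array([c[0],c[1],0])+(x*ex+y*ey+z*ez)/1000
    return W,rot
E
python3 - <<'E'
from h import *
from cell import manip,cams,inverse_kinematics as ik
W,rot=frame((.521,-.008),.053)
p=manip.state()["tool_pos"]
for q in [(0,-20,78),(0,120,78),(0,-122,82),(0,-60,250),(20,-60,72),(-20,120,90)]:
    print(q,ik(W(*q),rot))
R2=(R.from_rotvec(rot)*R.from_euler('x',np.pi)).as_rotvec(); print("alt",ik(W(0,-20,78),R2))
E
```

```text
(0, -20, 78) None
(0, 120, 78) None
(0, -122, 82) None
(0, -60, 250) None
(20, -60, 72) None
(-20, 120, 90) None
alt [-0.10117418  0.13715418  2.07687313  0.          0.92756534 -0.15417418]
```

```bash
sed -i 's/\[-ez,-ex,ey\]/[-ez,ex,-ey]/' h.py
python3 - <<'E'
from h import *
from cell import manip,cams,inverse_kinematics as ik
W,rot=frame((.521,-.008),.053)
for q in [(0,-20,78),(0,120,78),(0,-122,82),(0,-60,250),(20,-60,72),(-20,120,90)]:
    print(q,ik(W(*q),rot))
p=manip.state()["tool_pos"]
manip.move_linear(p+[0,0,.07],rate=.25)
manip.set_gripper(0.0,20)
manip.move_pose(W(0,-60,240),rot)
s=manip.state();c=cams.capture("wrist");cv2.imwrite("pics/w1.png",c["image"]);np.savez("pics/w1.npz",**c,TT=toolT(s))
print(s["clock"],s["gripper_width"],s["tool_pos"],W(0,-60,240),s["contact_force"])
E
```

```text
(0, -20, 78) [-1.01174176e-01  1.37154180e-01  2.07687313e+00 -4.44089210e-16
  9.27565341e-01 -1.54174176e-01]
(0, 120, 78) [ 1.66675404e-01  1.44016372e-01  2.06892271e+00 -4.44089210e-16
  9.28653570e-01  1.13675404e-01]
(0, -122, 82) [-2.87195605e-01  1.68103895e-01  2.03182500e+00 -4.44089210e-16
  9.41663756e-01 -3.40195605e-01]
(0, -60, 250) [-1.75974832e-01 -2.15262981e-02  1.90111628e+00 -4.44089210e-16
  1.26200268e+00 -2.28974832e-01]
(20, -60, 72) [-1.67684366e-01  1.89955284e-01  2.02761190e+00 -4.44089210e-16
  9.24025475e-01 -2.20684366e-01]
(-20, 120, 90) [ 1.71156596e-01  9.22938443e-02  2.10116884e+00 -4.44089210e-16
  9.48129968e-01  1.18156596e-01]
4.75 0.0005533563027885584 [ 0.52440695 -0.0672579   0.24005833] [ 0.52417851 -0.06791575  0.24      ] [ 0.45453729 -0.74959311 -0.01248643]
```

View pics/w1.png

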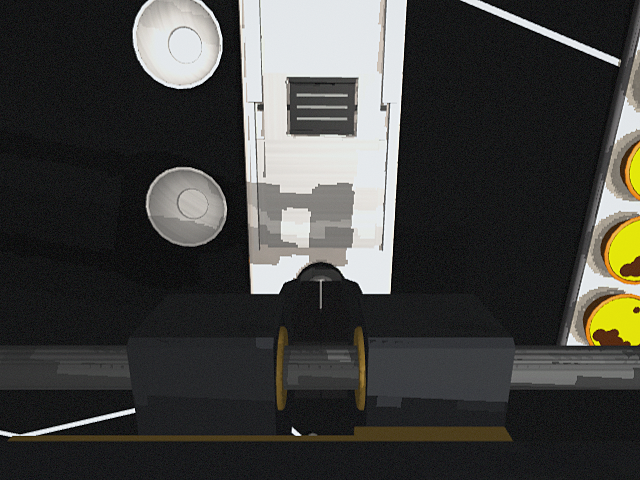

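```bash
cat >> h.py <<'E'
def ray(d,u,v,z,wrist=True):
    K=d["intrinsics"]
    T=d["TT"]@d["T_tool_cam"]
    r=T[:3,:3]@np.array([(u-K[0,2])/K[0,0],(v-K[1,2])/K[1,1],1.])
    o=T[:3,3];return o+r*(z-o[2])/r[2]
E
python3 - <<'E'
from h import *
d=np.load("pics/w1.npz");im=d["image"]
cv2.imwrite("pics/w1a.png",cv2.resize(im[0:150,230:420],None,fx=4,fy=4,interpolation=cv2.INTER_CUBIC))
cv2.imwrite("pics/w1b.png",cv2.resize(im[180:310,230:420],None,fx=4,fy=4,interpolation=cv2.INTER_CUBIC))
E
```

```text
(no output)
```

View pics/w1a.png

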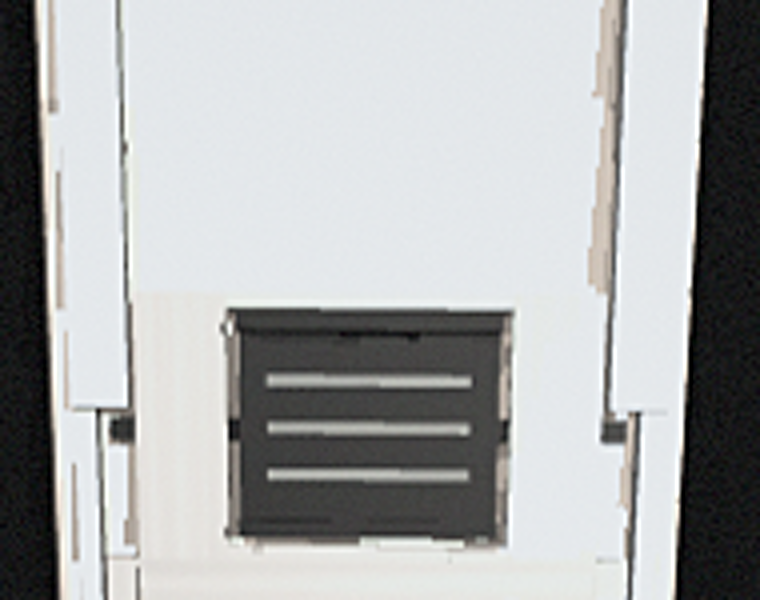

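View pics/w1b.png

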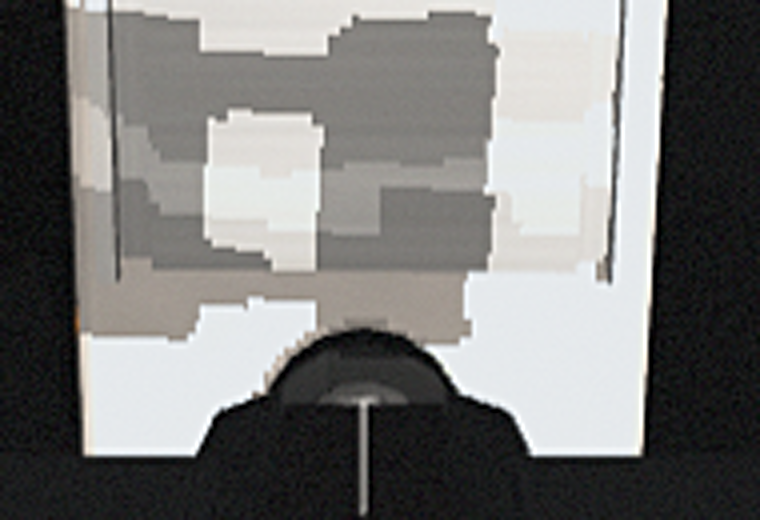

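```bash
python3 - <<'E'
from h import *
d=np.load("pics/w1.npz")
f=lambda x,y,a,z:ray(d,230+x/4,y/4+(0 if a else 180),z)[:2]
L=np.array([f(36,0,1,.066),f(58,560,1,.066),f(70,50,0,.066),f(85,450,0,.066)])
Rr=np.array([f(707,0,1,.066),f(677,560,1,.066),f(667,20,0,.066),f(643,450,0,.066)])
for E in(L,Rr):
    p=np.polyfit(E[:,1],E[:,0],1);print(E.round(4).tolist(),"yaw",-np.arctan(p[0]))
print("stripe ends",f(267,429,1,.082),f(470,429,1,.082),"mid",f(369,429,1,.082))
print("stripe yaw",[np.arctan2(*(f(470,y2,1,.082)-f(267,y1,1,.082))[::-1]) for y1,y2 in((380,381),(428,429),(475,475))])
print("front guard",f(360,271,0,.078))
K=d["intrinsics"];T=d["TT"]@d["T_tool_cam"];P=cloud(d,T)
for u,v in((322,115),(300,60),(320,30),(255,140)):print(P[v,u])
q=P[:285,235:415].reshape(-1,3);m=(q[:,2]>.058)&(q[:,2]<.095)
print(np.histogram(q[m][:,2],15))
E
```

```text
[[0.4585, 0.0797], [0.463, -0.0164], [0.4656, -0.0569], [0.4694, -0.1423]] yaw 0.04974844274774948
[[0.5765, 0.0862], [0.5814, -0.0098], [0.5831, -0.0444], [0.5875, -0.1358]] yaw 0.04948179729601149
stripe ends [0.50291308 0.00928917] [0.53907315 0.01127686] mid [0.52108231 0.01028792]
stripe yaw [np.float64(0.050238618570187125), np.float64(0.05020729149571008), np.float64(0.054917009030930046)]
front guard [ 0.52527223 -0.09573947]
[0.52119817 0.0049563  0.08310967]
[0.5030934  0.04277609 0.06669746]
[0.51654563 0.06351291 0.06650793]
[ 0.4720031  -0.01560463  0.07255587]
(array([   85,   702, 11409,  4863,  1212,  1727,   715,  2012, 11156,
        6007,  1764,  1338,    50,   338,   262]), array([0.06107629, 0.0630578 , 0.06503931, 0.06702082, 0.06900233,
       0.07098384, 0.07296535, 0.07494686, 0.07692836, 0.07890987,
       0.08089138, 0.08287289, 0.0848544 , 0.08683591, 0.08881742,
       0.09079893]))
```

```bash
cat >> h.py <<'E'
C=(.5221,-.0097);YAW=.050
W,rot=frame(C,YAW)
def loc(p):
    c,s=np.cos(YAW),np.sin(YAW);dx,dy=p[0]-C[0],p[1]-C[1]
    return np.round(np.array([c*dx+s*dy,-s*dx+c*dy,p[2]])*1000,1)
def floc(s):
    f=s["contact_force"];c,t=np.cos(YAW),np.sin(YAW)
    return np.round([c*f[0]+t*f[1],-t*f[0]+c*f[1],f[2]],1)
E
python3 - <<'E'
from h import *
from cell import manip,cams
def rep(t):
    s=manip.state();print(t,round(s["clock"],2),loc(s["tool_pos"]),floc(s))
manip.move_pose(W(0,20,110),rot);rep("above")
manip.move_linear(W(0,20,86),rate=.08);rep("")
for z in(82,80,78,77,76):
    manip.move_linear(W(0,20,z),rate=.05);rep(z)
    if floc(manip.state())[2]>12:break
E
```

```text
above 5.46 [  0.8  20.  110.8] [-0.   0.1  0.6]
 5.91 [-0.4 19.6 85.5] [-0.2  0.   0.4]
82 6.16 [ 0.5 19.8 82.4] [ 0.8 -1.   1.1]
80 6.41 [ 0.6 19.9 80.5] [ 0.7 -1.2  3.4]
78 6.66 [ 0.6 19.9 78.4] [ 0.3 -1.3  5.3]
77 6.91 [ 0.6 19.9 77.6] [-0.1 -0.5  5.6]
76 7.16 [ 0.6 19.9 76.8] [-0.9 -0.6  7.6]
```

```bash
python3 - <<'E'
from h import *
from cell import manip,cams
def rep(t):
    s=manip.state();print(t,round(s["clock"],2),loc(s["tool_pos"]),floc(s));return s
manip.move_linear(W(0,20,75.3),rate=.05);rep("down")
manip.move_linear(W(0,36,75.3),rate=.05);rep("16")
manip.move_linear(W(0,60,77.3),rate=.06);rep("40")
manip.move_linear(W(0,118,77.3),rate=.08);rep("98")
for y in range(120,132,2):
    manip.move_linear(W(0,y,77.3),rate=.05);s=rep(y)
    if floc(s)[1]<-5:break
E
```

```text
down 7.41 [ 0.7 19.9 76.8] [-1.2 -0.8 11.6]
16 7.88 [ 0.7 36.6 76.8] [-2.5  1.3 10.8]
40 8.43 [ 0.7 60.5 77.8] [1.  1.1 5.2]
98 9.3 [  0.9 118.5  77.9] [0.7 0.5 5.5]
120 9.55 [  0.8 119.9  77.8] [ 1.5 -1.2  5.6]
122 9.8 [  0.7 121.5  77.8] [ 0.5 -1.7  5.7]
124 10.05 [  0.5 123.3  77.7] [ 1.9 -2.8  5.9]
126 10.3 [  0.4 125.2  77.6] [ 1.6 -1.9  6.1]
128 10.55 [  0.3 126.8  77.6] [ 0.3 -4.8  6.7]
130 10.8 [  0.3 127.4  77.5] [ 0.8 -9.7  6.5]
```

```bash
python3 - <<'E'
from h import *
from cell import manip,cams
manip.move_linear(W(0,124,78),rate=.08)
manip.move_linear(W(0,120,115),rate=.15)
manip.move_linear(W(0,-100,135),rate=.3)
s=manip.state();c=cams.capture("wrist");cv2.imwrite("pics/w2.png",c["image"]);np.savez("pics/w2.npz",**c,TT=toolT(s))
print(s["clock"],loc(s["tool_pos"]),floc(s))
E
```

```text
12.3333 [ -0.8 -99.1 133.9] [0.8 0.7 0.5]
```

View pics/w2.png

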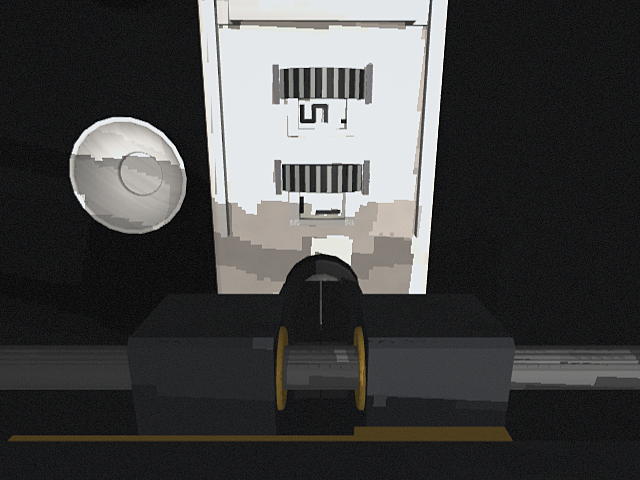

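```bash
python3 - <<'E'
from h import *
d=np.load("pics/w2.npz");im=d["image"]
a=cv2.rotate(im[50:240,240:400],cv2.ROTATE_90_COUNTERCLOCKWISE)
cv2.imwrite("pics/w2a.png",cv2.resize(a,None,fx=4,fy=3.7,interpolation=cv2.INTER_CUBIC))
print(loc(ray(d,320,10,.078)),loc(ray(d,322,25,.078)))
E
```

```text
[-1.6 16.6 78. ] [-0.7 10.5 78. ]
```

View pics/w2a.png

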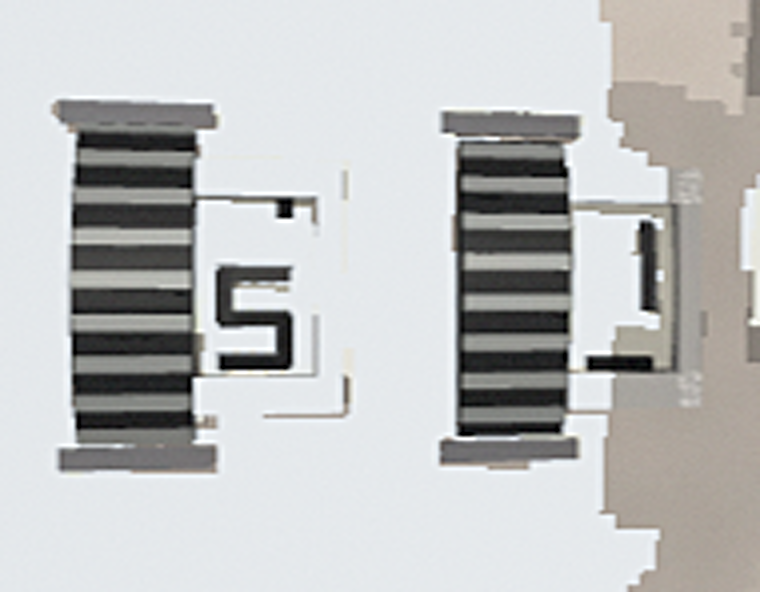

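```bash
python3 - <<'E'
from h import *
d=np.load("pics/w2.npz");P=cloud(d,d["TT"]@d["T_tool_cam"])
for u,v in((276,83),(369,83),(278,177),(366,177),(320,80),(320,176),(320,60),(340,130),(320,45),(320,115),(314,114),(320,210)):
    q=P[v-2:v+3,u-1:u+2].reshape(-1,3);print((u,v),loc(np.median(q,0)),q[:,2].min().round(4),q[:,2].max().round(4))
E
```

```text
(276, 83) [-23.3 -13.3  67.5] 0.0659 0.0685
(369, 83) [ 22.5 -13.3  67.7] 0.0665 0.0686
(278, 177) [-23.4 -59.3  67.5] 0.0667 0.0689
(366, 177) [ 22.3 -59.2  67.5] 0.0665 0.0688
(320, 80) [ -1.6 -12.5  73.2] 0.0724 0.0753
(320, 176) [ -1.6 -58.1  74.3] 0.0732 0.0755
(320, 60) [-1.6 -2.6 66.4] 0.0654 0.0676
(340, 130) [  8.4 -35.6  71. ] 0.0665 0.0717
(320, 45) [-1.6  4.  66.8] 0.0658 0.0683
(320, 115) [ -1.6 -28.4  70.5] 0.0696 0.0711
(314, 114) [ -4.5 -28.   71.3] 0.07 0.0729
(320, 210) [ -1.6 -76.2  70.5] 0.0691 0.2806
```

```bash
cat >> h.py <<'E'
from cell import manip,cams
def rep(t):
    s=manip.state();print(t,round(s["clock"],2),loc(s["tool_pos"]),floc(s));return s
def stroke(y,x0,x1,rate=.06,z0=72.5):
    s=manip.state()
    if np.linalg.norm(loc(s["tool_pos"])-[x0,y,77])>3: manip.move_linear(W(x0,y,77),rate=.15)
    z=z0
    while 1:
        manip.move_linear(W(x0,y,z),rate=.05);s=manip.state();f=floc(s)[2]
        if f>5.5 or z<69.5:break
        z-=.5 if f>3.5 else .8
    rep("pressed %.1f"%z);a=loc(s["tool_pos"])
    manip.move_linear(W(x1,y,z),rate=rate);s=rep("end")
    manip.move_linear(W(x1,y,77),rate=.1)
    return loc(s["tool_pos"])[0]-a[0]
def look(n,y=-100,z=135,x=0):
    p=loc(manip.state()["tool_pos"])
    manip.move_linear(W(x,y,z),rate=.25);manip.dwell(.1)
    s=manip.state();c=cams.capture("wrist");np.savez(f"pics/{n}.npz",**c,TT=toolT(s));cv2.imwrite(f"pics/{n}.png",c["image"])
    im=c["image"];a=cv2.rotate(im[50:240,240:400],cv2.ROTATE_90_COUNTERCLOCKWISE)
    cv2.imwrite(f"pics/{n}a.png",cv2.resize(a,None,fx=4,fy=3.7,interpolation=cv2.INTER_CUBIC));print("look",s["clock"],loc(s["tool_pos"]))
E
python3 - <<'E'
from h import *
manip.move_linear(W(13,-11,80),rate=.25)
print(stroke(-11,13,-13))
E
```

```text
pressed 71.2 13.96 [ 14.4 -11.6  72.6] [-0.6 -2.   5.8]
end 14.54 [-12.3 -11.5  72.8] [-2.7 -1.5 10.6]
-26.700000000000003
```

```bash
python3 - <<'E'
from h import *
print(stroke(-11,13,-13))
manip.move_linear(W(-13,-57,80),rate=.25)
print(stroke(-57,-13,13))
look("w3")
E
```

```text
pressed 71.7 15.62 [ 13.8 -11.   72.7] [1.6 0.8 6.3]
end 16.2 [-13.5 -11.   72.6] [-3.5 -0.3  9.8]
-27.3
pressed 72.5 17.08 [-12.5 -56.7  72.9] [-0.9 -1.5  6.8]
end 17.67 [ 13.8 -56.6  72.8] [ 2.7 -0.2  4.9]
26.3
look 18.4583 [ -1.3 -99.  133.2]
```

View pics/w3a.png

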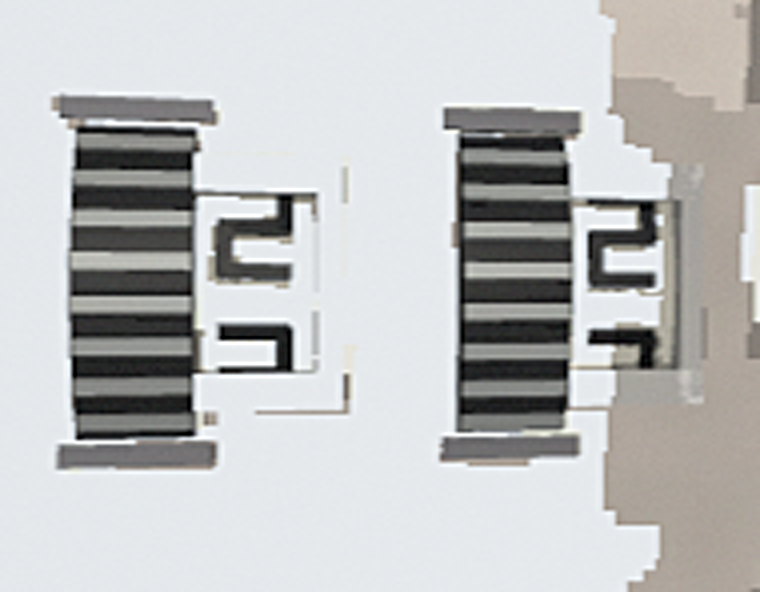

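```bash
python3 - <<'E'
from h import *
manip.move_linear(W(-13.5,-57,80),rate=.25)
print(stroke(-57,-13.5,13.5))
print(stroke(-57,-13.5,13.5))
manip.move_linear(W(4,-11,80),rate=.25)
print(stroke(-11,4,-4))
look("w4")
E
```

```text
pressed 71.2 19.74 [-12.4 -57.7  72.9] [-2.5 -0.8  7.7]
end 20.34 [ 15.4 -57.6  72.4] [ 3.2 -0.8  4.8]
27.8
pressed 72.0 21.43 [-12.1 -57.2  72.9] [-2.2  0.   7.5]
end 22.02 [ 14.8 -57.2  72.5] [ 2.1 -0.1  5.1]
26.9
pressed 72.5 22.92 [  5.6 -11.7  73.3] [1.1 1.6 6.2]
end 23.2 [ -3.7 -11.9  73.3] [-1.1 -0.6  7.4]
-9.3
look 24.125 [ -1.4 -98.6 133.3]
```

View pics/w4a.png

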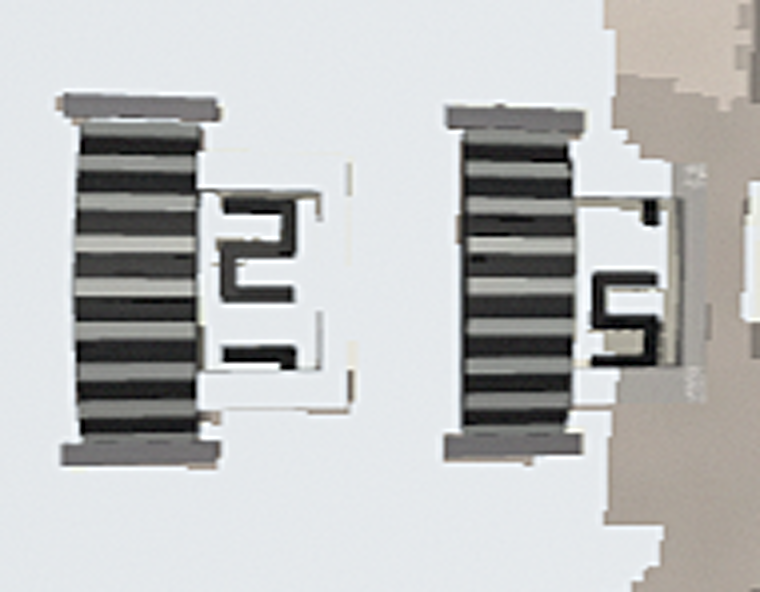

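```bash
cat >> h.py <<'E'
def fine(y,x0,dx):
    manip.move_linear(W(x0,y,76.5),rate=.1);manip.dwell(.25)
    z=73
    while 1:
        manip.move_linear(W(x0,y,z),rate=.03);manip.dwell(.15);s=manip.state();f=floc(s)[2]
        if f>5.5 or z<70:break
        z-=.6
    rep("pressed %.1f"%z);a=loc(s["tool_pos"])
    manip.move_linear(W(x0+dx,y,z),rate=.03);manip.dwell(.2);s=rep("end")
    manip.move_linear(W(x0+dx,y,77),rate=.06)
    return loc(s["tool_pos"])-a
E
python3 - <<'E'
from h import *
manip.move_linear(W(-2.5,-57,80),rate=.25)
print(fine(-57,-2.5,5.4))
manip.move_linear(W(2,-11,80),rate=.25)
print(fine(-11,2,-4.4))
look("w5")
E
```

```text
pressed 72.4 25.93 [ -1.8 -57.3  73.3] [-0.1 -0.3  6.4]
end 26.46 [  3.9 -57.3  73.3] [ 1.  -1.8  6.4]
[5.7 0.  0. ]
pressed 72.4 28.36 [  2.7 -11.2  73.3] [-0.7 -1.2  5.7]
end 28.86 [ -2.  -11.2  73.3] [ 0.1 -1.1  6.2]
[-4.7  0.   0. ]
look 29.7833 [ -1.4 -98.6 133.3]
```

View pics/w5a.png

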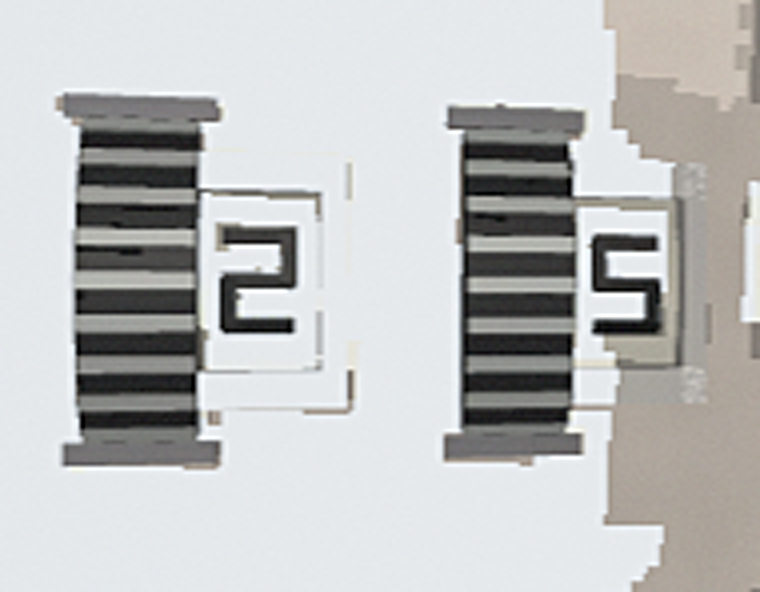

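Picture w5a: 2 and 5 sit centred. The tens digit spans rows 226–332 in a 190–370 window, and the units digit 234–334 in 198–367. Next I close the guard.

```bash
python3 - <<'E'
from h import *
manip.move_linear(W(0,-60,110),rate=.25)
manip.move_linear(W(0,119,100),rate=.3)
manip.move_linear(W(0,119,88),rate=.1);manip.dwell(.15);rep("above")
manip.move_linear(W(0,119,79),rate=.05);rep("down")
manip.move_linear(W(0,40,79),rate=.08);rep("")
manip.move_linear(W(0,22,79),rate=.06);rep("")
for y in range(20,4,-2):
    manip.move_linear(W(0,y,79),rate=.04);s=rep(y)
    if floc(s)[1]>7:break
E
```

```text
above 31.34 [  0.2 118.2  88.2] [ 0.  -0.1  0.1]
down 31.68 [ -0.3 119.   78.6] [ 0.2  0.4 -0.6]
 32.81 [-0.1 39.7 79. ] [-0.4 -0.9  0. ]
 33.26 [ 0.  21.6 79. ] [-0.1  0.  -0. ]
20 33.51 [ 0.  19.9 79. ] [-1.5  0.7  0.4]
18 33.76 [ 0.1 17.5 79.5] [-0.8 -0.9  4.4]
16 34.01 [ 0.1 15.8 79.3] [-1.1 -0.1  4.5]
14 34.26 [ 0.1 15.1 79.1] [-1.6  5.6  4.6]
12 34.51 [ 0.1 14.7 79.1] [-0.7 11.5  3.9]
```

```bash
python3 - <<'E'
from h import *
manip.move_linear(W(0,12,86),rate=.05)
manip.move_linear(W(0,12,110),rate=.1)
look("w6",y=-75,z=190)
d=np.load("pics/w6.npz");P=cloud(d,d["TT"]@d["T_tool_cam"])
cv2.imwrite("pics/w6b.png",cv2.resize(d["image"][0:240,220:420],None,fx=2.5,fy=2.5))
L=np.array([loc(p) for p in P[0:290,200:440].reshape(-1,3)])
m=(abs(L[:,0])<18)&(abs(L[:,1]-20)<9);print("pad z",np.median(L[m,2]),m.sum())
m=(abs(L[:,0])<15)&(abs(L[:,2]-78)<4)&(L[:,1]<5)&(L[:,1]>-100);print("guard min y",np.percentile(L[m,1],[0,1,5]))
E
```

```text
look 35.9167 [ -1.4 -73.8 187.8]
pad z 82.8 2060
guard min y [-85.9 -84.7 -80.8]
```

View pics/w6b.png

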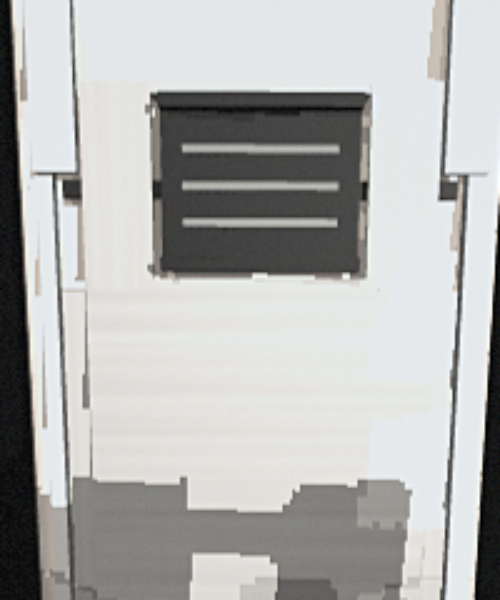

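The tab is back up: the pad reads 82.8 mm against 83.1 at the start, and its ears sit in front of the lips as before. The guard edge is at y −86. Now I press start.

```bash
python3 - <<'E'
from h import *
manip.move_linear(W(0,-122,105),rate=.2)
manip.move_linear(W(0,-122,90),rate=.1);manip.dwell(.15);rep("above")
for z in(86,84,82,81,80,79.3):
    manip.move_linear(W(0,-122,z),rate=.05);manip.dwell(.1);s=rep(z)
    if floc(s)[2]>10:break
manip.dwell(.3);rep("held")
manip.move_linear(W(0,-122,95),rate=.1)
manip.move_linear(W(0,-122,130),rate=.2)
look("w7",y=-210,z=160)
d=np.load("pics/w7.npz");P=cloud(d,d["TT"]@d["T_tool_cam"])
L=np.array([loc(p) for p in P[0:290].reshape(-1,3)])
m=np.hypot(L[:,0],L[:,1]+122)<9;print("button z",np.median(L[m,2]),m.sum())
m=(abs(L[:,0])<18)&(abs(L[:,1]-20)<9);print("pad z",np.median(L[m,2]),m.sum())
for n in("scene","side"):cv2.imwrite(f"pics/{n}9.png",cams.capture(n)["image"])
E
```

```text
above 37.05 [   0.6 -121.9   90.9] [ 1.1  1.  -0. ]
86 37.4 [   0.6 -122.2   86.5] [ 2.2 -0.3  1.4]
84 37.75 [   0.6 -122.2   84.4] [ 2.7 -0.1  1.5]
82 38.1 [   0.5 -122.2   82.4] [1.4 0.1 5.8]
81 38.45 [   0.6 -122.2   82.3] [-1.2  1.2 11.2]
held 38.75 [   0.6 -122.2   82.3] [-1.4  2.  11.3]
look 39.9917 [  -1.1 -208.3  158.2]
button z 87.7 1065
pad z nan 0
  return _methods._mean(a, axis=axis, dtype=dtype,
  ret = ret.dtype.type(ret / rcount)
```

View pics/w7.png

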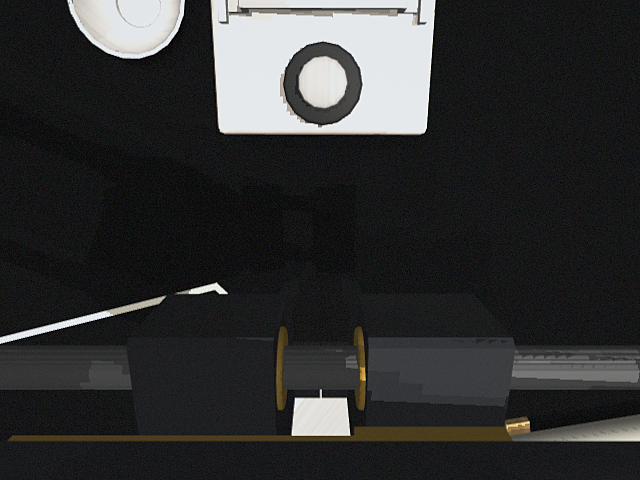

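View pics/side9.png

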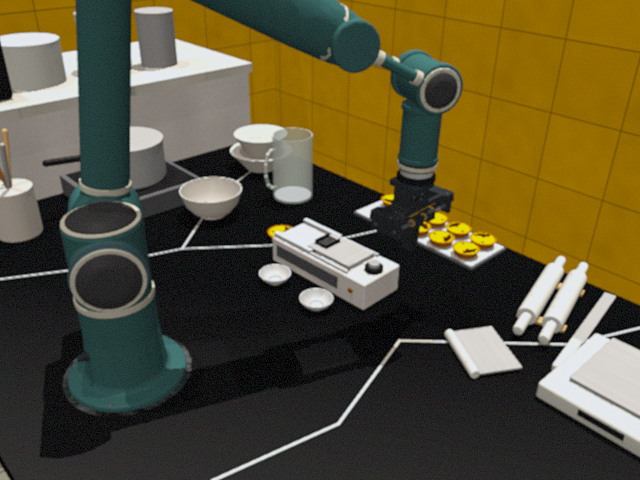

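The side picture shows the guard closed and the tins, tart, bowl and scraper where they started. In the wrist picture the button is up again at (323,82). I'm handing the job in.

```bash
python3 - <<'E'
from cell import manip,order
print(order.close_job(),manip.state()["clock"])
E
```

```text
the job is handed in; nothing more can be done
the job is handed in; nothing more can be done
```

The timer is set to 25 and started, and I handed the job in at about 40 s on the robot's clock, against the 72 s limit. I opened the guard, rolled the wheels to 2 (tens) and 5 (units), and slid the guard home until its tab came up. Only then did I press the start button to its stop with about 11 N and release it.

**Last checks**
- **Digits:** in the last picture before closing the guard, both digits were centred in their windows to within about 0.3 mm. I could not see them again once the guard covered them.
- **Guard and tab:** with the guard home, its edge was at y −86. The tab pad was at 82.8 mm, about the same as the 83.1 mm read while it was latched at the start. I did not test the latch by pushing on the guard, and the tab was out of view in the last wrist picture.
- **Start button:** it went down to 82.3 mm and came back up to 87.7 mm.
- **Other objects:** by eye, the tart, tins, bowl and scraper look unmoved in the last side picture.

One check failed along the way: a short roll of the tens wheel moved it only about a third as far as the fingertip travelled. I corrected it with a slower roll and looked again. The units wheel also fell short by 1.5 mm and was corrected the same way.

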